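Turn a circuit board over in its bench holder

ROBOT

A 6-joint arm with a two-finger parallel gripper is mounted at the origin on the work surface. World frame = base frame: x ahead of the robot, y to its left, z up, the work surface at z = 0. Lengths are in m, angles in rad, forces in N, time in s.
With the tool pointing down it reaches from about 0.2 to 0.875 m from the base axis. Payload 3.4 kg.
Tool frame: the origin (TCP) lies between the finger pads; the fingertips stand 25 mm ahead of it and the grasp point (between the pads) lies 6 mm ahead of it (r.nose_length is the z of the fingertips in the tool frame, in m); z points along the fingers, x is the direction in which the jaws open and shut, and the axes are right-handed (so a half turn about z gives the same grasp; the last joint's range is limited). The gripper opens to 94 mm and grips with 3 to 60 N. Pads are 16 mm wide; open, the fingers measure 119 mm over their backs; the gripper's body (75 mm by 177 mm) begins 78 mm behind the grasp point.
Start: joints at [-1.333, 0.276, 1.505, -0, 1.361, -0.121], TCP at [0.202, -0.538, 0.23] pointing down, gripper open.
Joint ranges: [-2.89, 2.89], [-0.75, 2.08], [0.22, 2.7], [-1.18, 4.32], [0.11, 2.71], [-2.7, 2.7]. Speed limits (rad/s): [2.57, 2.57, 3.14, 3.14, 3.14, 3.14].

INTERFACE

Orientations are given as a unit quaternion [w, x, y, z].
In Python, from plant import r, gripper_to, inverse_kinematics, vision, models, telemetry gives the robot as it stands. Calls block until the motion is done:
- r.move_to(position, orientation): joint-space move of the TCP to a pose.
- r.move_l(position, rot=None, vel=0.15, guard=None): straight line of the TCP; rot=None keeps the orientation; vel is the mean speed in m/s. With guard (N) it stops when the force on the tool has changed by that much, and returns True; else False.
- r.movej(angles): joint-space move.
- gripper_to(opening, f_grip=None): finger opening in m; f_grip is the grip in N (None keeps the last); returns when the fingers have stopped.
- r.hold(seconds).
- inverse_kinematics(position, orientation): joint angles nearest the present ones, or None.
- vision.snapshot(name): name is "side" or "top"; returns the picture (480x640x3 uint8, red, green, blue); there is no depth.
- vision.get_calibration(name): a dict with "fx", "fy", "cx", "cy" (pixels), "position" and "orientation" of the camera in the world. Camera axes: x right, y down, z forward; pixel columns grow to the right and rows downward; lengths in m; the calibration is good to about 2 mm. A picture is of the moment at which its call begins. get_calibration takes no time and is no camera call.
A pose or a line that the arm cannot do raises r.PlanningError and nothing moves.
- r.sign_off(): hands the job in, once; it reports no verdict.
Trained networks look in the newest picture that a camera, given by its name, has taken for a name from the list of things; names that differ only in an ending like _2 or _b are one class to them, and where a whole thing is asked for, a point or a joint stands for the part that bears it (a point fixed in the world has none). Each returns a list of dicts, best first, with "score" (0 to 1); they miss things now and then, are a little off and sometimes report something else, mostly with a low value. They report only what shows in the picture. A call takes as long as a camera call.
- models.boxes_of(thing, camera): "at" ([x, y, z] in m, in world coordinates, good to about 4 mm: the middle of the surface that is visible of it).
- models.regions_of(thing, camera): "pixels" (480x640 bool, what is visible of it).
- models.mark_of(thing, camera): "at" ([x, y, z] in m, in world coordinates, good to about 4 mm: a listed point, or the origin of a listed thing).
Readings, each from a call of its own:
- telemetry.current_t(): time.
- telemetry.current_joints(): joint angles.
- telemetry.current_dq(): joint speeds.
- telemetry.current_joint_efforts(): joint torques, N m.
- telemetry.current_ee_pos(): TCP position.
- telemetry.current_tool_rot(): TCP orientation.
- telemetry.current_wrist_force(): force on the tool from outside, world axes, zero at the start.
- telemetry.current_torque(): the same for the moment, N m.
- telemetry.current_opening(): finger opening in m.
Only numpy, scipy, OpenCV 4.12 (cv2) and the standard library are available. Lean on these libraries where they do the work, as an engineer would, in place of code of your own. Each camera call takes 0.05 s, during which the arm holds its last target. There are 200 camera calls.

TASK

The parts are all fitted on the circuit board in the bench holder, so turn the board over in the holder by pushing it round with the fingertips, until the side without parts is on top and the board is level, ready for soldering. Push gently on the bare board or its clamping jaws, not on the fitted parts, and never pinch the board between the fingers. Do not lift, tip or shove the holder, and leave everything else on the desk where it is.

Things in the scene. Friction and masses are not known exactly. Their poses are not given: they have to be found in the camera images.
- holder: Bench holder, about 2 kg, loose on the desk (slides if pushed sideways with over 8 N or so). Origin: on the desk under its middle; x across the board, y along the turning axis, z up. Board and jaws lie between two aluminium uprights at y = +-104 mm (10 mm thick, 46 mm wide in x, tops 133 mm high) on foot bars 170 mm long in x. Nothing else stands within 50 mm of the board's long edges.
- rod_near (a point): Middle of the -x one of two steel rods (10 mm thick) that join the uprights low down, 48 mm either side of the holder's middle and 14 mm above the desk. A black friction knob (33 mm across) outside the +y upright is not needed.
- pcb (a joint): Board's angle about the holder's y axis, 115 mm above the desk. 0: level, parts on top. Growing: edge at holder -x goes DOWN, edge at +x UP; at 1.57 on edge, parts facing -x; 3.14 or -3.14: level, solder side on top (the goal, either way round). Range -3.6 to 3.6, no catches or springs; friction of 0.12 N m (3 N at 40 mm from the axis) keeps it where it is left. Starts within 0.25 of 0.
- pcb_center (a point): Middle of the board, on the turning axis, 115 mm above the desk; axes fixed to the board: z out of the parts' side, y along the turning axis, x across. Green board 100 mm (x) by 156 mm (y), 2.4 mm thick (1.2 mm at its rim), held at its short ends by aluminium jaws (98 mm in x, 11 mm wide, 12.5 mm thick, centred at y = +-82.5 mm) that turn with it.
- edge_near (a point): Middle of the board's long edge at board x = -50 mm; it turns with the board.
- edge_far (a point): Middle of the board's long edge at board x = +50 mm; it turns with the board.
- component_face: The green surface on the parts' side of the board (origin: middle of the board). It is bare beyond 25 mm either side of the turning axis, so that a bare strip 25 mm wide runs along each long edge.
- solder_face: The lighter green other surface with solder dots and copper tracks and nothing that stands out more than 2 mm (origin: middle of the board). All of it may be pushed on.
- components: All the fitted parts on the board (origin: middle of the board): chips, yellow relay, blue capacitors, heatsink, terminals. Within 12 mm of the turning axis they stand up to 17 mm above the board, from 12 to 25 mm at most 6 mm.
- spool: Bystander: spool of solder standing flat, 60 mm across, 45 mm high; origin at the centre of its underside, as for the other bystanders.
- cleaner: Bystander: black pot with brass wool, 76 mm across, 58 mm high.
- flux: Bystander: small amber jar with white cap, 44 mm across, 56 mm high.
- iron_stand: Bystander: black soldering iron stand with blue sponge, 150 by 75 mm, 80 mm high.
- sucker: Bystander: blue solder sucker lying on the desk, 200 mm long, 20 mm thick.
- cutters: Bystander: side cutters with red handles lying on the desk, 140 mm long, 12 mm thick.
- meter: Bystander: yellow multimeter lying on its back, 150 by 78 mm, 45 mm high.

How it is judged:
By the outcome, as a careful person would: the job done as asked, in the order asked, and still so for the second after the job is handed in, with the robot touching nothing.
It also fails if it takes over 48 s, if anything falls off the work surface, if the arm or the gripper's body presses on something with over 40 N, if the wrist force passes 120 N, or if a joint passes its speed limit or range.

## Working session

There is one attempt and no reset: what is moved stays moved. The work goes in short steps, each a Python script; the robot and the scene stay as the last script left them, time stands still between calls to the robot, and variables do not carry over. Pictures are saved under pics/ and viewed, about 8 in all and at most 12, crops included, and the job is handed in when it is done.

```bash
mkdir -p pics; ls; python3 - <<'E'
from plant import r, vision, models, telemetry
import cv2
for c in ("side","top"):
    im=vision.snapshot(c); cv2.imwrite(f"pics/a_{c}.png",im[:,:,::-1])
    k=vision.get_calibration(c); print(c,k)
    for t in ("holder","rod_near","pcb_center","edge_near","edge_far","spool","cleaner","flux","iron_stand","sucker","cutters","meter"):
        print(t,[( [round(float(v),3) for v in d["at"]],round(float(d["score"]),2)) for d in models.mark_of(t,c)[:2]])
print(telemetry.current_t(), r.nose_length)
E
```

```text
pics
side {'fx': 546.1986974270073, 'fy': 546.1986974270073, 'cx': 324.79460352660556, 'cy': 236.96015904015567, 'position': array([0.24087397, 1.01849313, 0.84851238]), 'orientation': array([ 0.0730457 , -0.17229188,  0.88651297, -0.42317205])}
holder [([0.543, 0.07, 0.005], 0.97), ([0.608, -0.154, -0.003], 0.3)]
rod_near [([0.5, 0.058, 0.013], 0.91), ([0.425, -0.107, 0.002], 0.54)]
pcb_center [([0.551, 0.069, 0.118], 0.7), ([0.39, 0.123, -0.002], 0.62)]
edge_near [([0.5, 0.067, 0.118], 0.76)]
edge_far [([0.596, 0.076, 0.107], 0.88), ([0.716, 0.165, -0.003], 0.65)]
spool [([0.711, 0.052, -0.002], 0.75), ([0.714, 0.162, 0.002], 0.53)]
cleaner [([0.557, 0.271, -0.003], 0.85)]
flux [([0.715, 0.165, -0.001], 0.92), ([0.594, 0.073, 0.106], 0.35)]
iron_stand [([0.605, -0.154, -0.003], 0.97)]
sucker [([0.39, 0.124, -0.002], 0.91)]
cutters [([0.5, 0.059, 0.015], 0.64), ([0.5, 0.066, 0.122], 0.45)]
meter [([0.392, 0.123, -0.004], 0.69), ([0.408, 0.545, -0.004], 0.62)]
top {'fx': 535.6074761862449, 'fy': 535.6074761862449, 'cx': 324.88947834418514, 'cy': 239.11389999230337, 'position': array([0.4521493 , 0.15525969, 1.15763262]), 'orientation': array([-0.04191763,  0.71470043, -0.69742143,  0.03239692])}
holder [([0.547, 0.066, 0.001], 0.97)]
rod_near [([0.498, 0.064, 0.011], 0.67)]
pcb_center [([0.549, 0.069, 0.111], 0.95)]
edge_near [([0.5, 0.065, 0.123], 0.71)]
edge_far [([0.597, 0.07, 0.106], 0.92), ([0.392, 0.123, 0.001], 0.59)]
spool [([0.708, 0.056, 0.0], 0.78)]
cleaner [([0.556, 0.264, 0.007], 0.57), ([0.422, -0.103, 0.0], 0.51)]
flux [([0.714, 0.161, 0.001], 0.62), ([0.505, 0.065, 0.124], 0.41)]
iron_stand [([0.605, -0.153, 0.004], 0.74)]
sucker [([0.395, 0.126, -0.0], 0.77)]
cutters [([0.422, -0.106, -0.002], 0.82), ([0.711, 0.054, -0.0], 0.33)]
meter [([0.412, 0.549, -0.001], 0.58)]
1.3 0.025
```

View pics/a_side.png

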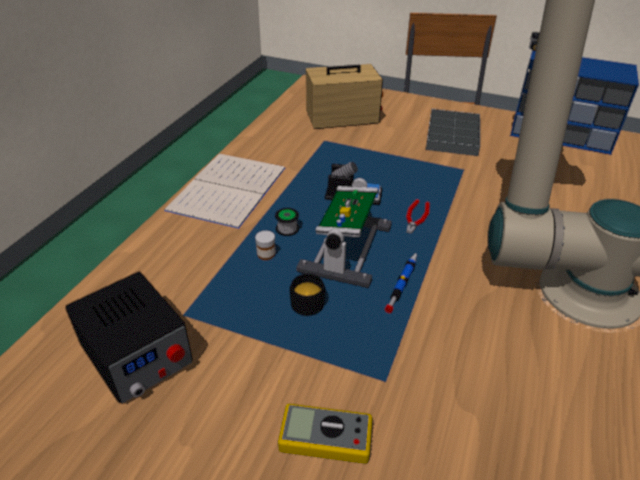

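View pics/a_top.png

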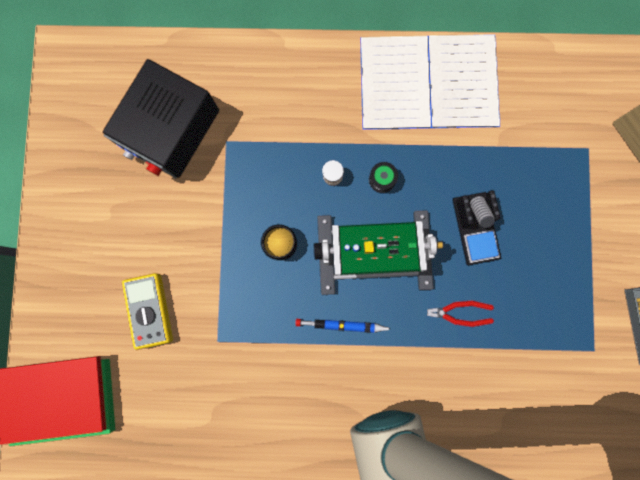

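The side view shows the board parts-up, at pixel (345,212). The top view shows it at (378,250), with the knob to the left (+y), so holder axes are roughly world axes. The near edge is about 14 mm higher than the far edge, so the angle is about -0.14. I'll take the yaw from the board mask, then approach.

```bash
cat > h.py <<'E'
from plant import r, gripper_to, inverse_kinematics, vision, models, telemetry
import numpy as np, cv2, json, os
from scipy.spatial.transform import Rotation as Ro
def w2plane(cam,uv,z):
    k=vision.get_calibration(cam); q=k["orientation"]; R=Ro.from_quat([q[1],q[2],q[3],q[0]])
    d=R.apply(np.c_[(uv[:,0]-k["cx"])/k["fx"],(uv[:,1]-k["cy"])/k["fy"],np.ones(len(uv))])
    p=np.array(k["position"]); return p+d*((z-p[2])/d[:,2])[:,None]
def marks(names,cams=("side","top")):
    out={}
    for c in cams:
        vision.snapshot(c)
        for n in names:
            m=models.mark_of(n,c); out[n,c]=(np.round(m[0]["at"],4),round(float(m[0]["score"]),2)) if m else None
    return out
if os.path.exists("cfg.json"):
    C=json.load(open("cfg.json")); H=np.array(C["c"]); yaw=C["yaw"]
    ex=np.array([np.cos(yaw),np.sin(yaw)])
    M=np.column_stack([[-np.sin(yaw),np.cos(yaw),0],[np.cos(yaw),np.sin(yaw),0],[0,0,-1]])
    q=Ro.from_matrix(M).as_quat(); Q=np.array([q[3],q[0],q[1],q[2]])
    def pose(x,z,y=0.):   # fingertip centre at holder (x,y), height z -> TCP
        p=H+x*ex+y*np.array([-ex[1],ex[0]]); return np.array([p[0],p[1],z+r.nose_length])
    def force(): return np.round(telemetry.current_wrist_force(),2)
E
python3 - <<'E'
from h import *
vision.snapshot("top")
for n in ("component_face","pcb","holder"):
    m=models.regions_of(n,"top")
    if not m: print(n,None); continue
    ys,xs=np.nonzero(m[0]["pixels"]); P=w2plane("top",np.c_[xs,ys].astype(float),.116)[:,:2]
    print(n,m[0]["score"],len(xs),cv2.minAreaRect((P*1000).astype(np.float32)))
for k,v in marks(["holder","pcb_center","edge_near","edge_far","rod_near"]).items(): print(k,v)
print(telemetry.current_tool_rot())
E
```

```text
component_face 0.64 3068 ((546.6448364257812, 66.43579864501953), (89.59707641601562, 148.46739196777344), 4.269164085388184)
pcb 0.92 4526 ((547.2831420898438, 66.81666564941406), (99.05545806884766, 195.56097412109375), 4.270712852478027)
holder 0.78 6972 ((538.98486328125, 69.01595306396484), (154.77549743652344, 247.9445037841797), 3.968240976333618)
('holder', 'side') (array([ 0.411 ,  0.5466, -0.0048]), 0.66)
('pcb_center', 'side') (array([0.5476, 0.068 , 0.1189]), 0.89)
('edge_near', 'side') (array([0.4987, 0.067 , 0.1185]), 0.96)
('edge_far', 'side') (array([0.5954, 0.0746, 0.1078]), 0.78)
('rod_near', 'side') (array([0.4978, 0.0584, 0.0174]), 0.93)
('holder', 'top') (array([0.5455, 0.0664, 0.0018]), 0.74)
('pcb_center', 'top') (array([0.5495, 0.0668, 0.1122]), 0.55)
('edge_near', 'top') (array([0.5018, 0.0643, 0.1201]), 0.79)
('edge_far', 'top') (array([0.5986, 0.0691, 0.1021]), 0.62)
('rod_near', 'top') (array([0.4984, 0.0651, 0.0142]), 0.92)
[ 2.79497345e-05  8.21936819e-01 -5.69578672e-01  3.57590002e-05]
```

```bash
echo '{"c":[0.548,0.0675],"yaw":0.0745}'>cfg.json
python3 - <<'E'
from h import *
gripper_to(0.0,f_grip=10)
xs=-41-8
r.move_to(pose(xs/1e3,.20),Q); print(telemetry.current_t(),force(),telemetry.current_opening())
print("touch",r.move_l(pose(xs/1e3,.112),vel=.04,guard=2.0))
z=telemetry.current_ee_pos()[2]-r.nose_length; print("tip z",z,force())
t0=np.arctan2(-(z-.1162),.041); print("theta",t0,telemetry.current_t())
for t in np.linspace(t0+.05,.92,9):
    c=41*np.array([-np.cos(t),-np.sin(t)])+1.2*np.array([-np.sin(t),np.cos(t)])
    r.move_l(pose((c[0]-8)/1e3,.115+c[1]/1e3),vel=.05); print(round(t,2),force())
print(telemetry.current_t())
vision.snapshot("top")
im=vision.snapshot("side"); cv2.imwrite("pics/b.png",cv2.resize(im[150:310,240:460],None,fx=3.5,fy=3.5)[:,:,::-1])
E
```

```text
5.9083 [ 0.38 -0.65 -0.45] 0.0005532658070863711
touch True
tip z 0.1221883239216568 [-0.09 -0.15  0.45]
theta -0.14503118784420163 7.6083
-0.1 [-0.9   0.43  1.63]
0.03 [-0.14 -0.3  -0.37]
0.16 [-0.46 -0.31  0.48]
0.29 [ 0.53  0.63 -0.52]
0.41 [0.14 0.38 0.95]
0.54 [-0.71  0.09  0.97]
0.67 [ 0.19 -0.28  1.02]
0.79 [0.1  0.31 0.16]
0.92 [ 0.41 -0.32  0.28]
9.8583
```

View pics/b.png

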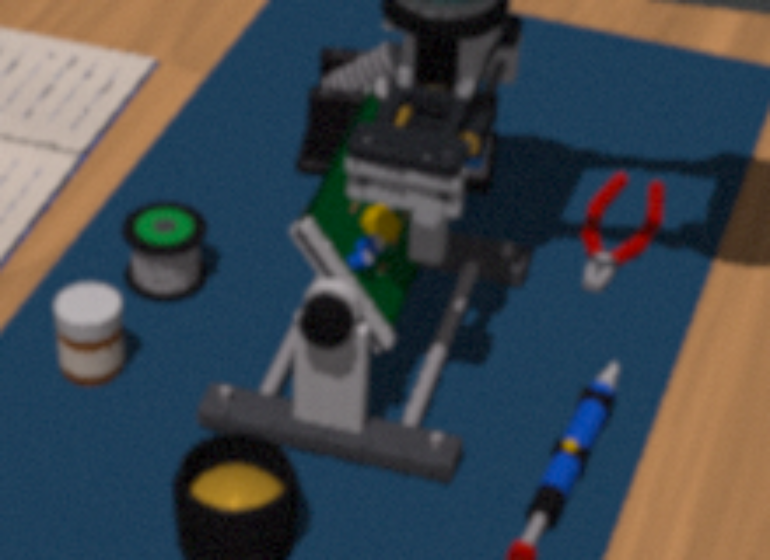

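The board is now at about 0.9 rad: jaw from (300,225) to (390,345) in the crop, parts facing the robot, holder not displaced. Next I'll push the top edge from the far side.

```bash
python3 - <<'E'
from h import *
p=lambda x,z:pose(x/1e3,z/1e3)
c=41*np.array([-np.cos(.92),-np.sin(.92)])
r.move_l(p(c[0]-22,84),vel=.06)
r.move_l(p(c[0]-22,200),vel=.2)
r.move_l(p(52,200),vel=.2)
r.move_l(p(52,145),vel=.15)
print(telemetry.current_t(),force())
for t in np.r_[np.linspace(.85,np.pi/2,5),np.linspace(np.pi/2,2.95,9)[1:]]:
    s,k=np.sin(t),np.cos(t)
    if t<=np.pi/2+1e-6: x,z=50*k+1.2*s, 115+38*s
    else: x,z=38*k+1.2*s, 115+38*s-1.2*k
    r.move_l(p(x+8,z),vel=.05); print(round(t,2),force())
print(telemetry.current_t())
im=vision.snapshot("side"); cv2.imwrite("pics/c.png",cv2.resize(im[150:310,240:460],None,fx=3.5,fy=3.5)[:,:,::-1])
E
```

```text
12.2167 [-1.18 -0.14  0.16]
0.85 [-0.01  0.47  0.16]
1.03 [ 0.88 -0.64  0.44]
1.21 [3.55 0.4  2.37]
1.39 [ 1.58 -0.02  1.61]
1.57 [0.19 0.2  1.25]
1.74 [ 1.91 -0.22 -0.55]
1.92 [ 2.1   1.27 -0.82]
2.09 [1.78 0.89 0.52]
2.26 [ 2.55  0.29 -0.6 ]
2.43 [1.63 0.74 0.48]
2.61 [1.01 0.57 0.88]
2.78 [0.55 0.16 0.42]
2.95 [ 0.5  -0.11  0.71]
16.1333
```

View pics/c.png

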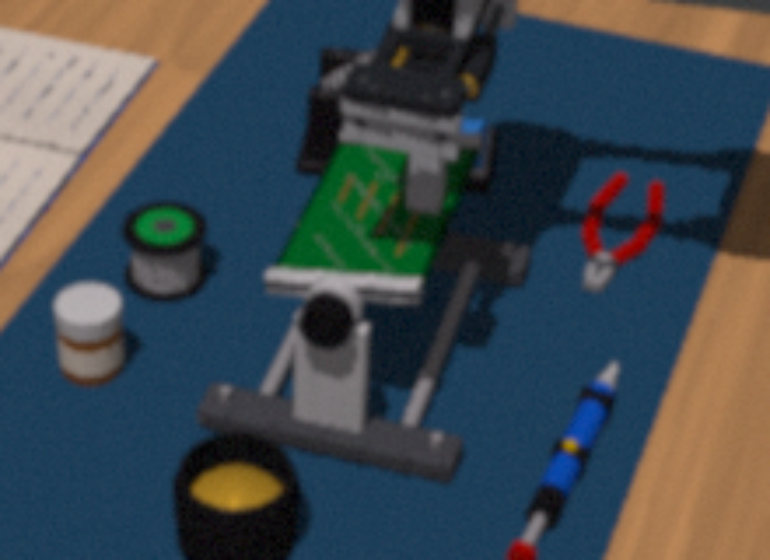

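Solder side is on top, with the near edge still slightly high as intended. I'll finish the push to level, then check by light touches on both sides and with the cameras.

```bash
python3 - <<'E'
from h import *
p=lambda x,z:pose(x/1e3,z/1e3)
r.move_l(p(-40,126),vel=.1)
r.move_l(p(-40,116.3),vel=.03); print(force())
def touch(x):
    r.move_l(p(x,122),vel=.08); r.hold(.2)
    h=r.move_l(p(x,112.5),vel=.02,guard=1.8); z=(telemetry.current_ee_pos()[2]-r.nose_length)*1e3
    r.move_l(p(x,135),vel=.1); return h,round(z,2)
r.move_l(p(-40,135),vel=.1); r.move_l(p(40,135),vel=.2)
print("far",touch(40)); r.move_l(p(-40,135),vel=.2); print("near",touch(-40))
r.move_l(p(-40,240),vel=.25)
r.move_to([.202,-.45,.26],telemetry.current_tool_rot())
print(telemetry.current_t())
names=["holder","rod_near","pcb_center","edge_near","edge_far"]
for k,v in marks(names).items(): print(k,v)
im=vision.snapshot("side"); cv2.imwrite("pics/d.png",cv2.resize(im[150:310,240:460],None,fx=3.5,fy=3.5)[:,:,::-1])
E
```

```text
[-0.2  -0.34  0.62]
far (True, np.float64(115.94))
near (True, np.float64(115.65))Traceback (most recent call last):
  File "<stdin>", line 12, in <module>
plant.PlanningError: the arm cannot take that pose within its joint ranges
```

```bash
python3 - <<'E'
from h import *
r.movej([-1.333, 0.276, 1.505, 0, 1.361, -0.121])
print(telemetry.current_t())
names=["holder","rod_near","pcb_center","edge_near","edge_far","spool","cleaner","flux","iron_stand","sucker","cutters","meter"]
for k,v in marks(names).items(): print(k,v)
im=vision.snapshot("side"); cv2.imwrite("pics/d.png",cv2.resize(im[150:310,240:460],None,fx=3.5,fy=3.5)[:,:,::-1])
E
```

```text
23.7833
('holder', 'side') (array([0.5427, 0.0691, 0.0011]), 0.68)
('rod_near', 'side') (array([0.4991, 0.0609, 0.0118]), 0.91)
('pcb_center', 'side') (array([0.5515, 0.0688, 0.1166]), 0.58)
('edge_near', 'side') (array([0.5964, 0.0726, 0.1128]), 0.83)
('edge_far', 'side') (array([0.4951, 0.0672, 0.1148]), 0.76)
('spool', 'side') (array([ 0.7073,  0.0524, -0.002 ]), 0.56)
('cleaner', 'side') (array([ 0.5569,  0.2712, -0.004 ]), 0.6)
('flux', 'side') (array([ 0.7164,  0.1633, -0.0011]), 0.91)
('iron_stand', 'side') (array([ 0.6061, -0.1551, -0.001 ]), 0.64)
('sucker', 'side') (array([ 0.3932,  0.1239, -0.0028]), 0.63)
('cutters', 'side') (array([ 4.274e-01, -1.070e-01, -2.000e-04]), 0.71)
('meter', 'side') (array([ 0.4101,  0.5438, -0.0051]), 0.86)
('holder', 'top') (array([0.5459, 0.0668, 0.0022]), 0.61)
('rod_near', 'top') (array([ 0.6054, -0.1541,  0.0014]), 0.75)
('pcb_center', 'top') (array([0.547 , 0.0665, 0.1094]), 0.73)
('edge_near', 'top') (array([0.6   , 0.0714, 0.1168]), 0.7)
('edge_far', 'top') (array([0.4985, 0.0633, 0.1128]), 0.77)
('spool', 'top') (array([ 0.7113,  0.0542, -0.0008]), 0.73)
('cleaner', 'top') (array([0.5594, 0.2689, 0.0045]), 0.59)
('flux', 'top') (array([ 0.7164,  0.16  , -0.0012]), 0.97)
('iron_stand', 'top') (array([ 0.6037, -0.1556,  0.001 ]), 0.7)
('sucker', 'top') (array([ 0.3938,  0.1294, -0.003 ]), 0.57)
('cutters', 'top') (array([ 0.4227, -0.1039, -0.0009]), 0.89)
('meter', 'top') (array([ 0.4141,  0.5472, -0.0021]), 0.7)
```

View pics/d.png

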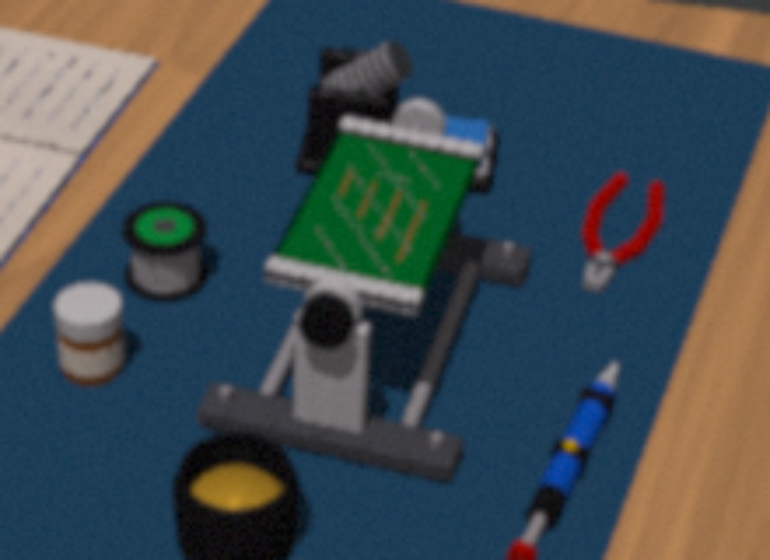

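The jaw, from (265,262) to (420,298) in the crop, now runs parallel to the foot bar. The solder side is up, and the holder and everything else on the desk are where they were.

```bash
python3 -c "
from plant import r
r.sign_off()"
```

```text
the job is handed in; nothing more can be done
```

The board is turned over and level with the solder side up, and the job is handed in; the robot's clock read about 24 s at the last check. With the fingers closed, I pushed the near bare strip down to about 0.9 rad. I then pushed the far edge up and over from behind, on the edge and then the solder face, and pressed it level. The highest force I read between moves was about 4 N.

- **Level:** light touches 40 mm either side of the axis read 115.9 and 115.7 mm, a tilt of about 0.004 rad. In the last picture the jaw is parallel to the foot bar. The cameras put both long edges level to within 4 mm, which is their accuracy.
- **Holder and bystanders:** the networks place them within about 5 mm of where they started, again close to the networks' accuracy.
- **What disagreed:** one top-camera reading of `rod_near` landed on the iron stand. It is a false detection, since the side camera shows the rod unmoved.
- **What failed:** one retreat move was refused as unreachable, before anything moved, so I returned the arm to its start joints instead.

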